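# Tip up the lamp arm and bring out the dish carriage

### The job

On the viewing stand, push the counterweighted lamp arm up from below with your fingertips, past its balance point, so that it goes over by itself and stays raised. Then push the orange tab to slide the carriage with its dish out to its end stop, away from the lamp column. Use gentle pushes only and grip nothing: leave the dish sitting in its seat untouched, do not disturb the other things on the bench, and finish clear of everything.

Things in the scene. Friction and masses are not known exactly. Their poses are not given: they have to be found in the camera images.
- stand: White viewing stand fixed on the bench, turned up to 0.35 rad. Origin on the bench, z up, the robot on its -x side. Base: a box from x = -70 to +90 mm and y = -140 to +160 mm, 50 mm high. A column 30 x 40 mm, 195 mm high, stands at x = +58, y = +115 mm, behind the lamp arm. The arm lies along the stand's y and moves in its plane x = 0; the carriage slides along -y.
- pivot (a point): The lamp arm's pivot (axis along the stand's x), fixed at (0, +115, +170) mm from the stand's origin.
- lamp_arm (a joint): Angle of the lamp arm, rad. 0: level, on its lower stop, pointing from the pivot to the stand's -y. Grows as the free end is pushed up. Balance point about 0.81: below it the arm falls back, beyond it the counterweight carries it over to the upper stop at 1.40, where it stays. Damped, goes over within a few seconds; some 1.4 to 2.3 N upward at the blue sleeve raises it from level.
- lamp (a point): Lower end of the black lamp under the arm, 115 mm from the pivot and 48 mm below the bar's centre line, over the dish. The lamp is a cylinder 48 mm in diameter. It swings with the arm, which is a round bar 16 mm thick and 215 mm long from the pivot.
- counterweight (a point): Centre of the dark steel counterweight, a drum 56 mm in diameter and 40 mm long (along the stand's x). It turns with the lamp arm: with the arm down it is 85 mm above and 30 mm behind (+y of) the pivot; with the arm raised it hangs behind the pivot.
- sleeve (a point): Centre of the blue sleeve (50 mm long, 22 mm thick) at the arm's free end, on the bar's centre line 185 mm from the pivot, 170 mm above the bench with the arm down. The space under it is free down to the stand's base (109 mm), so a tilted finger can go under it from the robot's side and push it up.
- carriage (a joint): Travel of the black carriage along the stand's -y, m. 0: dish under the lamp; 0.080: end stop, fully out. It stays where it is left; sliding it takes about 2 N.
- tab (a point): Middle of the +y face of the orange push tab on the carriage, 101 mm in front (-x) of the carriage's centre line, 79 mm above the bench, moving with the carriage. The tab is an upright plate 28 mm (x) by 8 mm (y), reaching 20 mm above this point and 25 mm below; a 12 mm wide bar at its foot joins it to the carriage. Push this face towards the stand's -y, finger pointing down.
- seat (a point): Centre of the floor of the carriage's square seat (66 mm inside, rim 6 mm high), 62 mm above the bench, moving with the carriage.
- dish: Closed glass dish with pink content, 62 mm in diameter, 15 mm high, loose in the carriage's seat. Origin: centre of its underside. Not to be touched or lifted; the carriage takes it along.
- objective: Bystander: loose brass objective lens standing on the bench, 32 mm in diameter, 46 mm high. Origin: centre of its underside.
- beaker: Bystander: loose empty glass beaker, 68 mm in diameter, 85 mm high. Origin: centre of its underside.
- amber_jar: Bystander: loose amber glass jar, 48 mm in diameter, 70 mm high. Origin: centre of its underside.
- spare_dish: Bystander: loose dish like the one in the carriage, 62 mm in diameter, 15 mm high, on the bench. Origin: centre of its underside.
- mouse: Bystander: loose black computer mouse, 100 x 60 x 32 mm. Origin: centre of its underside.
- slide_box: Bystander: loose blue slide box, 100 x 85 x 28 mm. Origin: centre of its underside.

How it is judged (in metres and radians):
On the way, in this order (a step that is already met when the one before it is completed fails the run):
1. the lamp arm has gone over and stands raised (value of joint lamp_arm above 1.25 rad), for 0.2 s.
2. the carriage is out at its end stop (value of joint carriage above 0.072 m), for 0.2 s.
At the end, for the whole second after the job is handed in: The lamp arm stands raised by itself (over 1.25 rad) and at rest, the carriage is at least 72 mm out of its 80 mm, and the dish lies flat in its seat (within 8 mm of its centre, not over 4 mm above its floor, tilted under 0.1 rad), at rest (value of joint lamp_arm above 1.25 rad and value of joint carriage above 0.072 m and horizontal distance between dish and seat below 0.008 m and z of dish in the frame of seat below 0.004 m and angle between dish's own z axis and vertical below 0.1 rad and linear speed of dish below 0.02 m/s and velocity of joint lamp_arm between -0.1 and 0.1 rad/s); the robot touches nothing.
It fails at once if the carriage is moved out before the lamp arm is raised (value of joint carriage above 0.02 m and value of joint lamp_arm below 0.8 rad).
It fails at once if the dish is touched by the robot (contact force between any of the fingers, the arm and dish above 0.5 N).
It fails at once if the dish is lifted or tipped out of its seat (z of dish in the frame of seat above 0.01 m or horizontal distance between dish and seat above 0.015 m).
It fails at once if the stand or its moving parts are gripped or pushed with more than 35 N (contact force between any of the fingers, the arm and stand above 35 N).
It fails at once if another thing on the bench is moved more than 25 mm, lifted or tipped (distance of any of objective, beaker, amber_jar, spare_dish, mouse, slide_box from where it was at the start of the episode above 0.025 m or angle between any of objective, beaker, amber_jar, spare_dish, mouse, slide_box's own z axis and vertical above 0.35 rad).
It also fails if it takes over 48 s, if anything falls off the work surface, if the arm or the gripper's body presses on something with over 40 N, if the wrist force passes 120 N, or if a joint passes its speed limit or range.

### The arm

A 6-joint arm with a two-finger parallel gripper is mounted at the origin on the work surface. World frame = base frame: x ahead of the robot, y to its left, z up, the work surface at z = 0. Lengths are in m, angles in degrees, forces in N, time in s.
With the tool pointing down it reaches from about 0.225 to 0.875 m from the base axis. Payload 3.4 kg.
Tool frame: the origin (TCP) lies between the finger pads; the fingertips stand 14 mm ahead of it and the grasp point (between the pads) lies 5 mm behind it; z points along the fingers, y is the direction in which the jaws open and shut (so a half turn about z gives the same grasp; the last joint's range is limited). The gripper opens to 85 mm and grips with 20 to 120 N. Pads are 22 mm wide; open, the fingers measure 114 mm over their backs; the gripper's body (76 mm by 85 mm) begins 54 mm behind the grasp point. The pads swing forward as they close: fully open they stand 13 mm farther back than shut.
Start: joints at [-80.443, 15.808, 86.224, -0, 77.962, -6.933], TCP at [0.163, -0.551, 0.245] pointing down, gripper open.
Joint ranges: [-165.64, 165.64], [-43.16, 119.46], [12.63, 154.43], [-67.54, 247.53], [6.08, 155.33], [-154.97, 154.97]. Speed limits (degrees/s): [147.25, 147.25, 180, 180, 180, 180].

### API

Orientations are given as [roll, pitch, yaw] about the fixed x, y, z axes, in that order (R = Rz(yaw) Ry(pitch) Rx(roll)).
In Python, from bench import arm, camera gives the robot as it stands.
- The arm moves only by the tool apply_moves, never from a script. Its arguments are lists of equal length, an entry for each row: "gripper": the opening, from 0 (shut) to 1 (fully open); "offset": the shift along the tool's x, y, z in units of 15 cm (1.0 is 15 cm), a list of three; "turn": the turn about the tool's z in units of 45 degrees (1.0 is 45 degrees). A call has 1 to 5 rows; each row is the pose to reach, as a shift and turn from the pose commanded when the call began, along the tool's axes at that moment; what a row does not reach only later rows make up. A row lasts 1/12 s, in which the tool goes at most 41.7 mm and 7.16 degrees, less where a joint would pass 70% of its speed; a pose out of reach is approached as far as the arm can. A call with a number of a shift or a turn outside -1 to 1 is refused whole. A call with a gripper value outside its range is refused whole. The fingers move at their own pace and stop on an object; "newtons" is the grip in N (left out, the last holds). Time passes only in rows, so rows that repeat a pose let the fingers close. It gives the time, the measured TCP pose, the force and the opening at its end, in the units of the state.
- arm.state(): the state, without advancing time (a new reading comes with each control period).
- camera(name): name is "scene" or "top" or "wrist"; returns a dict with "pixels" (384x512x3 uint8, red, green, blue), "fx", "fy", "cx", "cy" (pixels), "R" (3x3) and "t" (3): a world point X has camera coordinates R X + t. Camera axes: x right, y down, z forward; pixel columns grow to the right and rows downward; lengths in m; the calibration is good to about 2 mm. A picture is of the moment at which its call begins. There is no depth.
- arm.job_done(): hands the job in, once; it reports no verdict.
The state is a dict: "time_s": time; "q": joint angles; "dq": joint speeds; "joint_efforts": joint torques, N m; "position": TCP position; "orientation": TCP orientation; "force": force on the tool from outside, world axes, zero at the start; "torque": the same for the moment, N m; "gripper_width": finger opening in m.
Only numpy, scipy, OpenCV 4.12 (cv2) and the standard library are available. Lean on these libraries where they do the work, as an engineer would, in place of code of your own. Each camera call takes 0.05 s, during which the arm holds its last target.

## Working session

There is one attempt and no reset: what is moved stays moved. The work goes in short steps, Python scripts to look and compute and a tool call to move; the robot and the scene stay as the last step left them, time stands still between calls to the robot, and variables do not carry over. Pictures are saved under pics/ and viewed, and the job is handed in when it is done.

Besides the shell and the picture viewer there is one more tool, called after "Request:" by a JSON object that holds its "op" and its "data". apply_moves: Moves the arm, as the interface text tells. Its arguments: {"type":"object","properties":{"gripper":{"type":"array"},"offset":{"type":"array"},"turn":{"type":"array"},"newtons":{"type":"number"}},"required":["gripper","offset","turn"]}

```bash
mkdir -p pics; ls; python3 - <<'E'
from bench import arm,camera
import cv2
for n in("scene","top","wrist"):
    c=camera(n); cv2.imwrite(f"pics/{n}0.png",c["pixels"][:,:,::-1]); print(n,c["fx"],c["cx"],c["cy"],c["R"],c["t"])
print(arm.state())
E
```

```text
pics
scene 370.2029660973854 250.40396315546562 187.84336285183878 [[-0.64491403  0.76425469 -0.00081604]
 [ 0.60594658  0.51067492 -0.60995071]
 [-0.46574096 -0.39386024 -0.79243893]] [ 0.33430266 -0.23233727  1.44238438]
top 357.81416252765865 254.8935761665354 187.621219183583 [[ 0.0237782  -0.99971452 -0.00234134]
 [-0.98853837 -0.02316299 -0.14918235]
 [ 0.14908553  0.0058618  -0.98880693]] [0.00797738 0.53428064 1.14045737]
wrist 323.7644093621618 254.1560504907065 196.5226533835009 [[ 0.28362647 -0.95893406 -0.00122374]
 [-0.91561704 -0.27119326  0.29681586]
 [-0.28495871 -0.08306436 -0.95493395]] [-0.57465157 -0.03794231  0.37983756]
{'time_s': 0.15, 'q': array([-8.04426449e+01,  1.58388163e+01,  8.62787682e+01, -1.15603816e-03,
        7.79618541e+01, -6.93089062e+00]), 'dq': array([ 0.12464261,  0.06424663, -0.13569531,  0.09697604,  0.01529842,
       -0.00521319]), 'joint_efforts': array([ 2.12979707e-03, -4.17143619e+01, -2.46033418e+01, -5.24384905e-05,
        7.67607096e-03,  1.21658127e-05]), 'position': array([ 0.1631391 , -0.55097856,  0.24464175]), 'orientation': array([-1.79921006e+02, -8.46398794e-03,  1.64884817e+01]), 'force': array([ 0.14218199,  0.55515516, -0.70781243]), 'torque': array([-0.03880525, -0.03658995,  0.00343479]), 'gripper_width': 0.08509439067190283}
```

View pics/scene0.png

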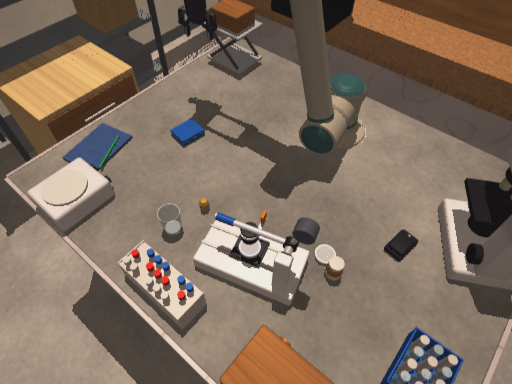

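View pics/top0.png

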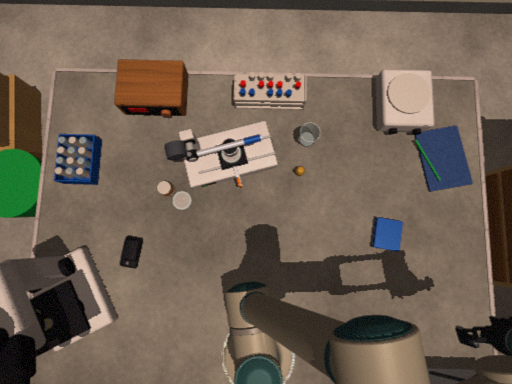

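```bash
python3 - <<'E'
import cv2
a=cv2.imread("pics/top0.png"); cv2.imwrite("pics/top0c.png",cv2.resize(a[60:260,130:390],None,fx=3,fy=3,interpolation=cv2.INTER_CUBIC))
E
```

```text
(no output)
```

View pics/top0c.png

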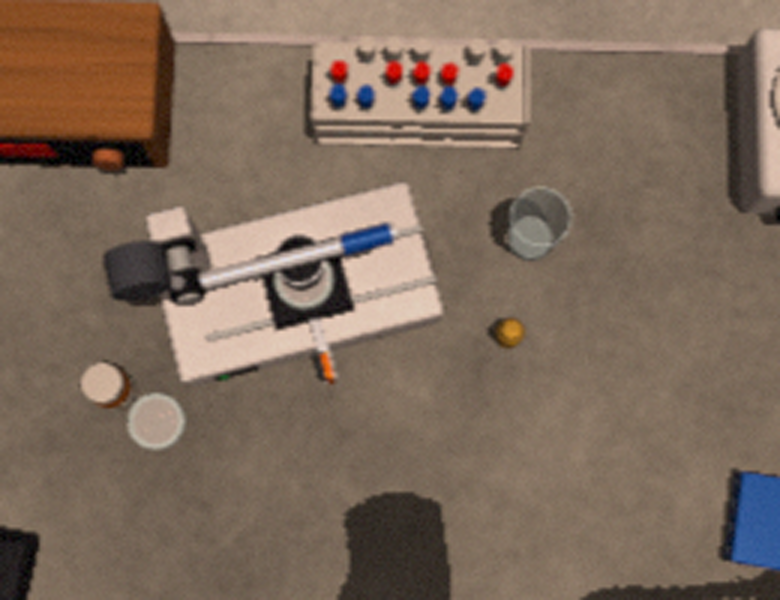

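```bash
python3 - <<'E'
import cv2
a=cv2.imread("pics/scene0.png"); cv2.imwrite("pics/scene0c.png",cv2.resize(a[180:320,150:350],None,fx=4,fy=4,interpolation=cv2.INTER_CUBIC))
a=cv2.imread("pics/top0.png"); cv2.imwrite("pics/top0d.png",cv2.resize(a[110:200,160:290],None,fx=6,fy=6,interpolation=cv2.INTER_CUBIC))
E
```

```text
(no output)
```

View pics/scene0c.png

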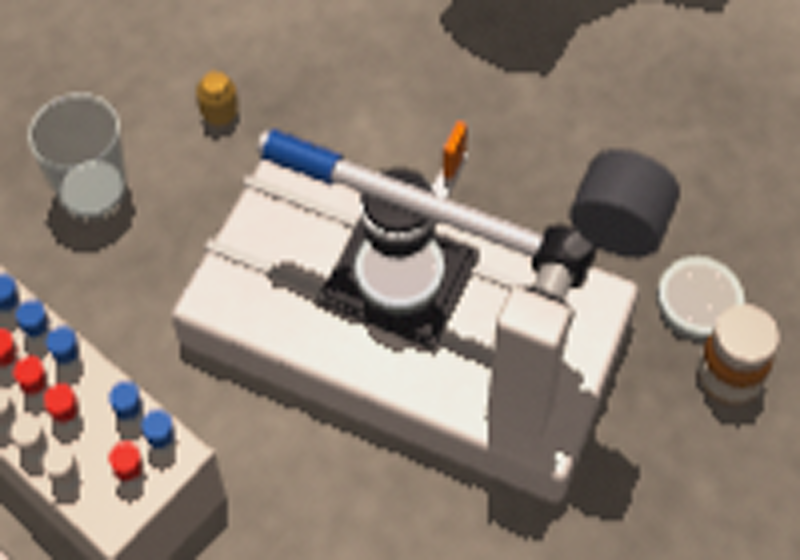

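View pics/top0d.png

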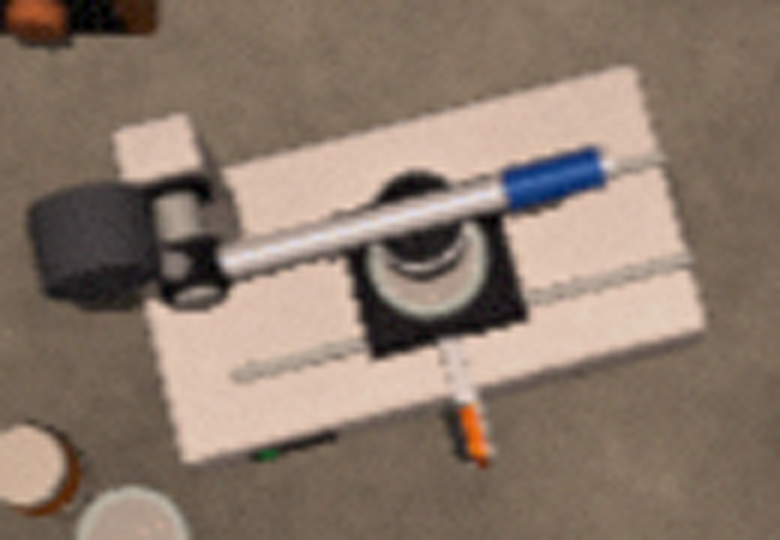

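```bash
cat > h.py <<'E'
import numpy as np
from bench import arm,camera
from scipy.optimize import least_squares
from scipy.spatial.transform import Rotation as Ro
def proj(c,X):
    p=np.asarray(c["R"])@X+np.asarray(c["t"]); return np.array([c["fx"]*p[0]/p[2]+c["cx"],c["fy"]*p[1]/p[2]+c["cy"]])
def S2W(s,P):
    c,q=np.cos(s[2]),np.sin(s[2]); x,y,z=np.array(P)/1000; return np.array([s[0]+c*x-q*y,s[1]+q*x+c*y,z])
E
python3 - <<'E'
from h import *
T=camera("top");C=camera("scene")
t=lambda u,v:(160+(u-2.5)/6,110+(v-2.5)/6)
s=lambda u,v:(150+(u-1.5)/4,180+(v-1.5)/4)
obs=[(T,(90,-140,50),t(632,67)),(T,(-70,-140,50),t(705,328)),(T,(-70,160,50),t(185,460)),(T,(0,-45,170),t(505,186)),(T,(0,-95,170),t(603,165)),
(C,(90,-140,50),s(175,315)),(C,(-70,160,50),s(635,287)),(C,(90,160,50),s(558,495)),(C,(0,-45,170),s(335,165)),(C,(0,-95,170),s(268,144))]
f=lambda x:np.concatenate([proj(c,S2W(x,P))-o for c,P,o in obs])
r=least_squares(f,[.5,0,.2],loss='soft_l1'); print(r.x,np.round(r.fun.reshape(-1,2),1) if False else np.round(f(r.x).reshape(-1,2),1))
x=r.x; np.save("stand.npy",x)
for n,P in dict(sleeve=(0,-70,170),pivot=(0,115,170)).items(): print(n,S2W(x,P))
# carriage y from tab top: try
for c,o in((T,t(473,430)),(C,s(457,140))):
    for y in (0,-10,10): print(proj(c,S2W(x,(-101,y,85)))-o)
# bystanders
def ground(c,o,z):
    R=np.array(c["R"]);d=R.T@np.array([(o[0]-c["cx"])/c["fx"],(o[1]-c["cy"])/c["fy"],1]);p=-R.T@np.array(c["t"]);return p+d*(z-p[2])/d[2]
k=lambda u,v:(130+(u-1)/3,60+(v-1)/3)
for n,o,z in (("obj",k(510,330),.046),("beakertop",k(541,215),.085),("spare",k(156,420),.015),("jar",k(103,384),.07),("box",k(760,520),.028)): print(n,ground(T,o,z))
E
```

```text
[0.64362336 0.10061496 0.26561992] [[ 0.9 -1.8]
 [ 0.6 -0.2]
 [-1.5 -0.6]
 [-0.2  0.1]
 [-0.3 -0.3]
 [-2.5 -1.2]
 [ 1.6 -0.1]
 [ 0.6 -2.6]
 [ 0.1  1.1]
 [ 0.2 -0.3]]
sleeve [0.66199888 0.03306986 0.17      ]
pivot [0.61343499 0.2115819  0.17      ]
[-0.28274447  0.0773868 ]
[ 2.77329447 -0.66601717]
[-3.34058168  0.82122821]
[-0.36649881  1.91484914]
[-3.46562     0.71806106]
[2.74729626 3.11730384]
obj [ 0.59654447 -0.12603092  0.046     ]
beakertop [ 0.71622095 -0.15423667  0.085     ]
spare [0.49111519 0.2653583  0.015     ]
jar [0.52243664 0.31269784 0.07      ]
box [ 0.39563143 -0.40146998  0.028     ]
```

```bash
cat >> h.py <<'E'
def off(P):
    s=np.load("stand.npy");st=arm.state();R=Ro.from_euler('xyz',st['orientation'],degrees=True).as_matrix()
    c=st['position'];q,r=np.cos(s[2]),np.sin(s[2]);d=c-np.r_[s[:2],0]
    print("t",st['time_s'],"stand-frame tcp mm",np.round([1e3*(q*d[0]+r*d[1]),1e3*(-r*d[0]+q*d[1]),1e3*d[2]],1),"F",np.round(st['force'],1),"w",round(st['gripper_width'],4))
    f=st['force'];print("F stand",np.round([q*f[0]+r*f[1],-r*f[0]+q*f[1],f[2]],1))
    for p in P: print(p,"offset units",np.round(R.T@(S2W(s,p)-c)/.15,3))
    print("turn",round((st['orientation'][2]-np.degrees(s[2]))/45,3))
E
python3 -c "
from h import *
off([(-70,-70,245),(-70,-70,172)])"
```

```text
t 0.25 stand-frame tcp mm [-634.7 -502.8  244.9] F [-0.4 -0.8 -0.7] w 0.0849
F stand [-0.6 -0.6 -0.7]
(-70, -70, 245) offset units [ 3.828e+00 -2.801e+00  2.000e-03]
(-70, -70, 172) offset units [ 3.828 -2.801  0.489]
turn 0.028
```

View pics/wrist0.png

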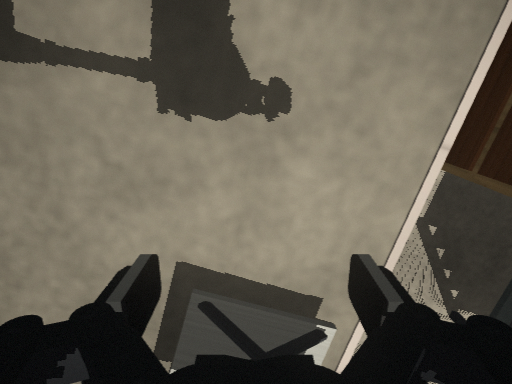

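Request:
{"op": "apply_moves", "data": {"gripper": [0,0,0,0,0], "offset": [[0.2,-0.14,0],[0.4,-0.28,0],[0.6,-0.42,0],[0.8,-0.56,0],[1,-0.7,0]], "turn": [0.028,0.028,0.028,0.028,0.028]}}

```text
time_s: 0.67
position: [0.2779, -0.4067, 0.2452]
orientation: [-180.0, -0.0, 15.2]
force: [1.4, -0.7, 0.1]
gripper_width: 0.0257
```

Request:
{"op": "apply_moves", "data": {"gripper": [0,0,0,0,0], "offset": [[0.2,-0.14,0],[0.4,-0.28,0],[0.6,-0.42,0],[0.8,-0.56,0],[1,-0.7,0]], "turn": [0,0,0,0,0]}}

```text
time_s: 1.08
position: [0.3952, -0.2658, 0.2454]
orientation: [180.0, -0.0, 15.2]
force: [-0.4, -1.3, -0.7]
gripper_width: -0.0
```

Request:
{"op": "apply_moves", "data": {"gripper": [0,0,0,0,0], "offset": [[0.2,-0.14,0],[0.4,-0.28,0],[0.6,-0.42,0],[0.8,-0.56,0],[1,-0.7,0]], "turn": [0,0,0,0,0]}}

```text
time_s: 1.5
position: [0.5124, -0.125, 0.2454]
orientation: [180.0, -0.0, 15.2]
force: [1.2, -1.1, 0.4]
gripper_width: -0.0
```

```bash
python3 -c "
from h import *
off([(-70,-70,245),(-70,-70,172)])"
```

```text
t 1.5 stand-frame tcp mm [-185.9 -183.3  245.4] F [ 1.2 -1.1  0.4] w -0.0
F stand [ 0.9 -1.4  0.4]
(-70, -70, 245) offset units [ 0.773 -0.755  0.002]
(-70, -70, 172) offset units [ 0.773 -0.755  0.489]
turn 0.001
```

Request:
{"op": "apply_moves", "data": {"gripper": [0,0,0,0,0], "offset": [[0.15,-0.2,0.05],[0.35,-0.4,0.15],[0.55,-0.6,0.3],[0.77,-0.75,0.45],[0.77,-0.75,0.48]], "turn": [0,0,0,0,0]}}

```text
time_s: 1.92
position: [0.595, 0.0164, 0.171]
orientation: [-179.9, -0.0, 15.4]
force: [-0.4, 0.4, 0.0]
gripper_width: 0.0001
```

```bash
python3 - <<'E'
from h import *
import cv2
a=camera("scene")["pixels"][:,:,::-1];b=camera("top")["pixels"][:,:,::-1]
x=cv2.resize(a[180:300,180:340],None,fx=4,fy=4,interpolation=cv2.INTER_CUBIC)
cv2.imwrite("pics/s1.png",x);cv2.imwrite("pics/t1.png",cv2.resize(b[100:220,150:310],None,fx=4,fy=4,interpolation=cv2.INTER_CUBIC))
off([(-26,-70,172)])
E
```

```text
t 2.0167 stand-frame tcp mm [-71.5 -70.1 170.4] F [-0.1  0.4 -0.4] w -0.0001
F stand [ 0.1  0.4 -0.4]
(-26, -70, 172) offset units [ 0.304  0.    -0.012]
turn 0.004
```

View pics/s1.png

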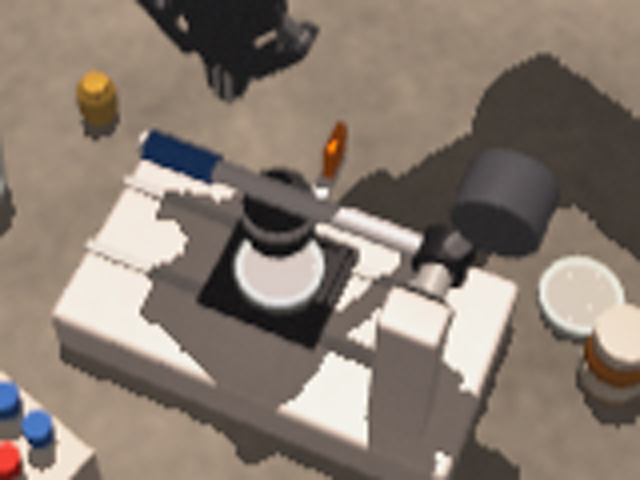

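View pics/t1.png

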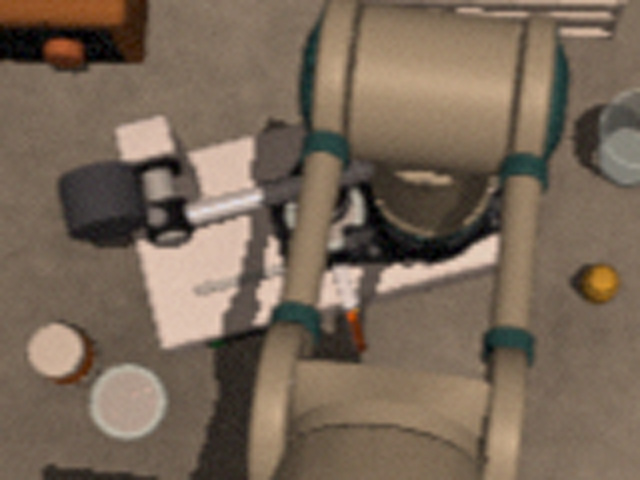

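Request:
{"op": "apply_moves", "data": {"gripper": [0,0,0,0,0], "offset": [[0.15,0,0],[0.25,0,0],[0.3,0,0],[0.32,0,0],[0.33,0,0]], "turn": [0,0,0,0,0]}}

```text
time_s: 2.43
position: [0.6409, 0.0242, 0.1737]
orientation: [180.0, 0.0, 15.2]
force: [0.5, -0.6, -0.6]
gripper_width: 0.0001
```

```bash
python3 - <<'E'
from h import *
off([])
E
```

```text
t 2.4333 stand-frame tcp mm [-22.7 -73.  173.7] F [ 0.5 -0.6 -0.6] w 0.0001
F stand [ 0.4 -0.8 -0.6]
turn -0.001
```

Request:
{"op": "apply_moves", "data": {"gripper": [0,0,0,0], "offset": [[0.01,0,0],[0.02,0,0],[0.03,0,0],[0.03,0,0]], "turn": [0,0,0,0]}}

```text
time_s: 2.77
position: [0.6422, 0.0249, 0.1736]
orientation: [180.0, 0.4, 15.2]
force: [-6.4, -3.3, 3.8]
gripper_width: 0.0
```

Request:
{"op": "apply_moves", "data": {"gripper": [0,0,0,0,0], "offset": [[0.02,0,0],[0.03,0,0],[0.03,0,-0.04],[0.03,0,-0.08],[0.03,-0.003,-0.12]], "turn": [0,0,0,0,0]}}

```text
time_s: 3.18
position: [0.6421, 0.0256, 0.189]
orientation: [-180.0, 1.0, 15.2]
force: [-11.1, -4.8, -2.2]
gripper_width: -0.0001
```

```bash
python3 - <<'E'
from h import *
import cv2
off([])
a=camera("scene")["pixels"][:,:,::-1]
x=cv2.resize(a[180:300,180:340],None,fx=4,fy=4,interpolation=cv2.INTER_CUBIC)
cv2.imwrite("pics/s2.png",x)
E
```

```text
t 3.1833 stand-frame tcp mm [-21.1 -72.  189. ] F [-11.1  -4.8  -2.2] w -0.0001
F stand [-12.   -1.7  -2.2]
turn 0.0
```

View pics/s2.png

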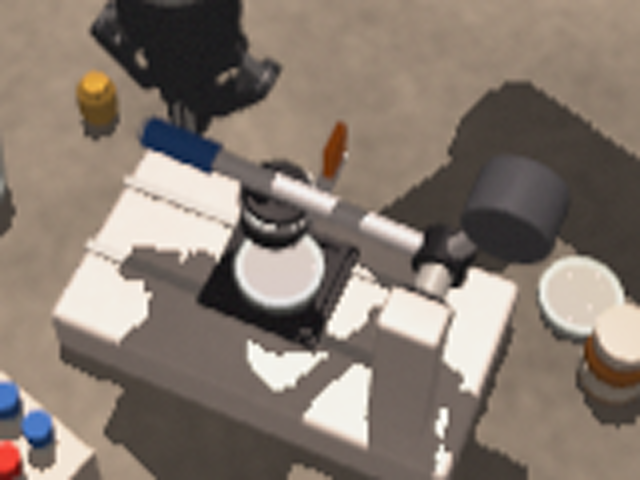

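Request:
{"op": "apply_moves", "data": {"gripper": [0,0,0,0,0], "offset": [[0,-0.004,-0.04],[0,-0.01,-0.08],[0,-0.017,-0.12],[0,-0.025,-0.16],[0,-0.035,-0.2]], "turn": [0,0,0,0,0]}}

```text
time_s: 3.65
position: [0.6407, 0.0306, 0.2191]
orientation: [-180.0, 1.1, 15.2]
force: [-10.9, -4.8, -1.4]
gripper_width: 0.0001
```

```bash
python3 - <<'E'
from h import *
import cv2
off([])
a=camera("scene")["pixels"][:,:,::-1]
x=cv2.resize(a[180:300,180:340],None,fx=4,fy=4,interpolation=cv2.INTER_CUBIC)
cv2.imwrite("pics/s3.png",x)
E
```

```text
t 3.65 stand-frame tcp mm [-21.2 -66.8 219.1] F [-10.9  -4.8  -1.4] w 0.0001
F stand [-11.8  -1.8  -1.4]
turn -0.0
```

View pics/s3.png

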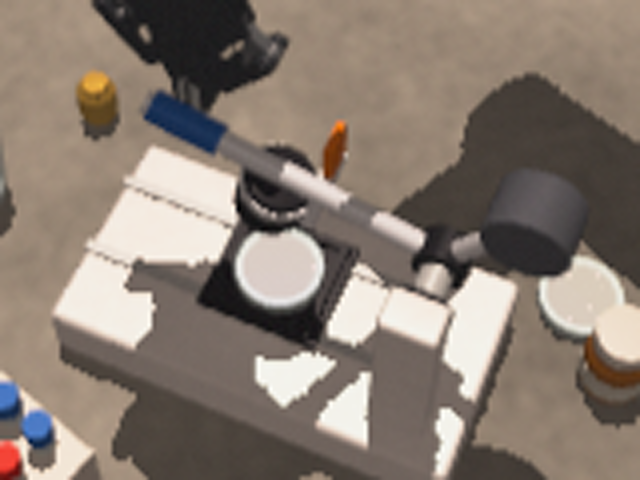

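Request:
{"op": "apply_moves", "data": {"gripper": [0,0,0,0,0], "offset": [[0,-0.02,-0.053],[0,-0.038,-0.107],[0,-0.06,-0.16],[0,-0.083,-0.213],[0,-0.11,-0.267]], "turn": [0,0,0,0,0]}}

```text
time_s: 4.12
position: [0.6362, 0.0459, 0.2595]
orientation: [180.0, 1.1, 15.2]
force: [-13.2, -6.4, -0.2]
gripper_width: -0.0002
```

```bash
python3 - <<'E'
from h import *
import cv2
off([])
a=camera("scene")["pixels"][:,:,::-1]
x=cv2.resize(a[160:300,180:340],None,fx=4,fy=4,interpolation=cv2.INTER_CUBIC)
cv2.imwrite("pics/s4.png",x)
E
```

```text
t 4.1167 stand-frame tcp mm [-21.5 -50.8 259.5] F [-13.2  -6.4  -0.2] w -0.0002
F stand [-14.4  -2.8  -0.2]
turn -0.001
```

View pics/s4.png

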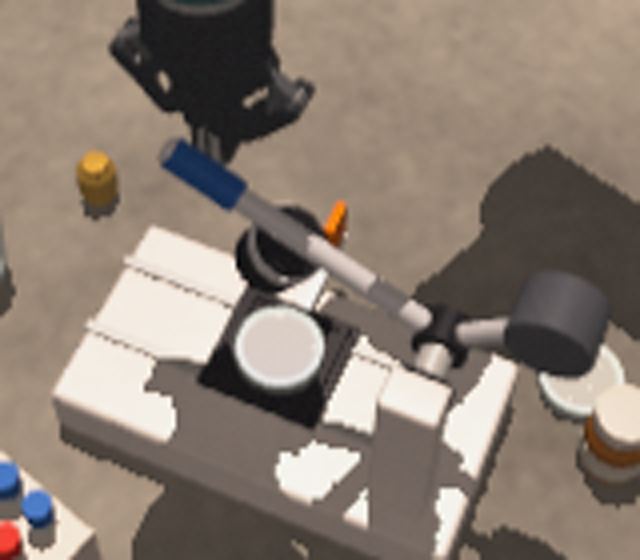

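Request:
{"op": "apply_moves", "data": {"gripper": [0,0,0,0,0], "offset": [[-0.005,-0.039,-0.067],[-0.005,-0.084,-0.133],[-0.005,-0.135,-0.2],[-0.005,-0.195,-0.267],[-0.005,-0.25,-0.32]], "turn": [0,0,0,0,0]}}

```text
time_s: 4.58
position: [0.6256, 0.0822, 0.3085]
orientation: [179.9, 1.1, 15.1]
force: [-14.2, -6.0, 1.3]
gripper_width: 0.0001
```

```bash
python3 - <<'E'
from h import *
import cv2
off([])
a=camera("scene")["pixels"][:,:,::-1]
x=cv2.resize(a[160:300,180:340],None,fx=4,fy=4,interpolation=cv2.INTER_CUBIC)
cv2.imwrite("pics/s5.png",x)
E
```

```text
t 4.5833 stand-frame tcp mm [-22.2 -13.1 308.5] F [-14.2  -6.    1.3] w 0.0001
F stand [-15.3  -2.1   1.3]
turn -0.002
```

View pics/s5.png

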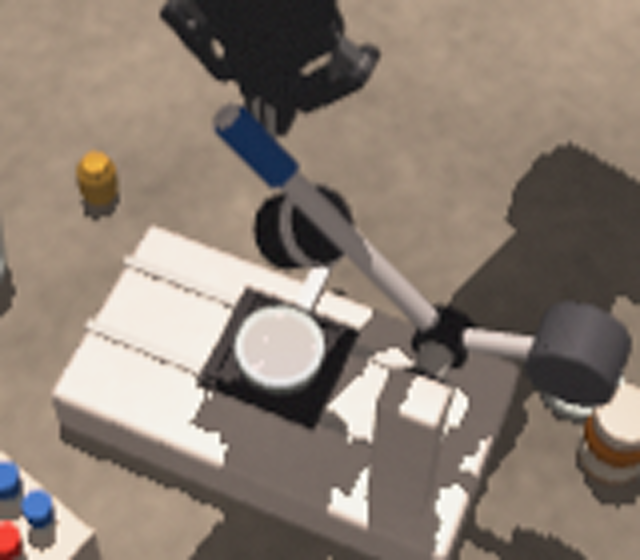

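Request:
{"op": "apply_moves", "data": {"gripper": [0,0,0,0,0], "offset": [[0,-0.05,-0.045],[0,-0.1,-0.085],[0,-0.15,-0.117],[-0.2,-0.15,-0.117],[-0.45,-0.15,-0.117]], "turn": [0,0,0,0,0]}}

```text
time_s: 5.05
position: [0.5627, 0.0891, 0.326]
orientation: [-180.0, -0.0, 15.3]
force: [0.5, 0.1, 0.5]
gripper_width: -0.0001
```

Request:
{"op": "apply_moves", "data": {"gripper": [0,0,0,0,0], "offset": [[-0.25,0,0],[-0.5,0,0],[-0.7,0,0],[-0.7,0,0],[-0.7,0,0]], "turn": [0,0,0,0,0]}}

```text
time_s: 5.47
position: [0.4597, 0.0611, 0.3278]
orientation: [180.0, -0.1, 15.2]
force: [-0.0, 0.5, 0.4]
gripper_width: -0.0003
```

```bash
python3 - <<'E'
from h import *
import cv2
off([(-115,55,300),(-115,55,85)])
a=camera("scene")["pixels"][:,:,::-1]
x=cv2.resize(a[160:300,180:340],None,fx=4,fy=4,interpolation=cv2.INTER_CUBIC)
cv2.imwrite("pics/s6.png",x)
E
```

```text
t 5.4667 stand-frame tcp mm [-187.8   10.2  327.8] F [-0.   0.5  0.4] w -0.0003
F stand [0.1 0.5 0.4]
(-115, 55, 300) offset units [ 0.485 -0.299  0.186]
(-115, 55, 85) offset units [ 0.481 -0.3    1.62 ]
turn -0.001
```

View pics/s6.png

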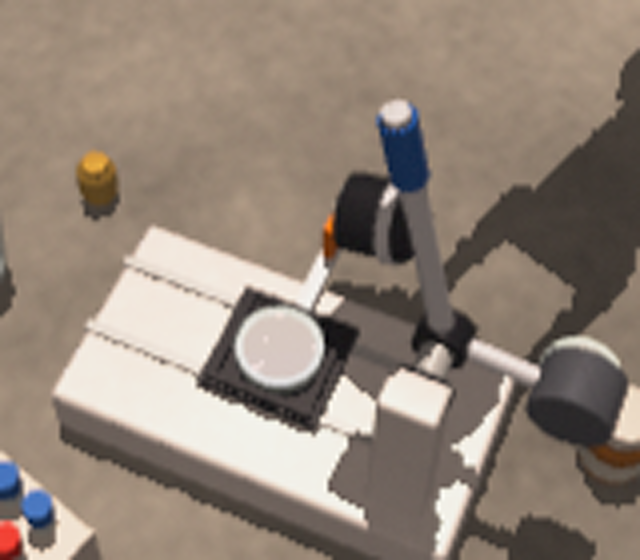

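Request:
{"op": "apply_moves", "data": {"gripper": [0,0,0,0,0], "offset": [[0.15,-0.15,0.1],[0.35,-0.25,0.25],[0.53,-0.3,0.45],[0.53,-0.3,0.7],[0.53,-0.3,0.95]], "turn": [0,0,0,0,0]}}

```text
time_s: 5.93
position: [0.5293, 0.1272, 0.1826]
orientation: [180.0, -0.2, 15.3]
force: [0.6, -0.1, -0.3]
gripper_width: 0.0001
```

```bash
python3 - <<'E'
from h import *
import cv2
off([(-107,50,85)])
a=camera("scene")["pixels"][:,:,::-1]
x=cv2.resize(a[160:300,180:340],None,fx=4,fy=4,interpolation=cv2.INTER_CUBIC)
cv2.imwrite("pics/s7.png",x)
E
```

```text
t 5.9333 stand-frame tcp mm [-103.3   55.6  182.6] F [ 0.6 -0.1 -0.3] w 0.0001
F stand [ 0.6 -0.2 -0.3]
(-107, 50, 85) offset units [-0.026  0.037  0.65 ]
turn 0.002
```

View pics/s7.png

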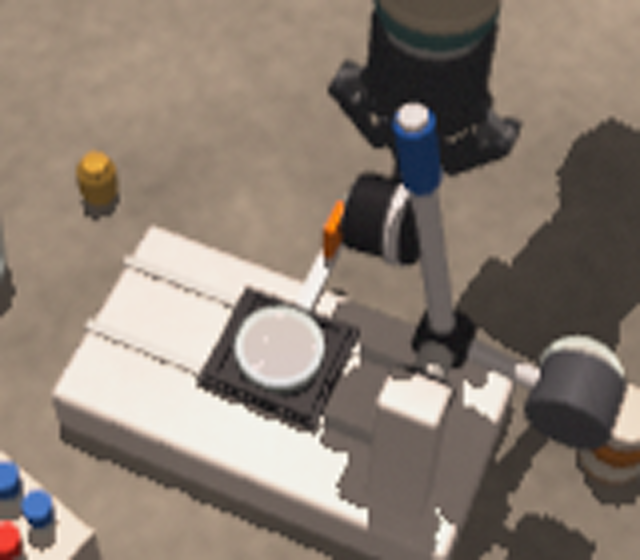

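Request:
{"op": "apply_moves", "data": {"gripper": [0,0,0,0,0], "offset": [[-0.025,0.01,0.2],[-0.025,0.02,0.4],[-0.025,0.03,0.55],[-0.025,0.03,0.65],[-0.025,0.03,0.65]], "turn": [0,0,0,0,0]}}

```text
time_s: 6.4
position: [0.5226, 0.1202, 0.0841]
orientation: [-179.9, 0.3, 15.2]
force: [-0.3, 0.5, -0.2]
gripper_width: 0.0
```

```bash
python3 - <<'E'
from h import *
import cv2
off([(-107,22,85)])
a=camera("scene")["pixels"][:,:,::-1];b=camera("top")["pixels"][:,:,::-1]
x=cv2.resize(a[160:300,180:340],None,fx=4,fy=4,interpolation=cv2.INTER_CUBIC)
cv2.imwrite("pics/s8.png",x);cv2.imwrite("pics/t8.png",cv2.resize(b[100:220,150:310],None,fx=4,fy=4,interpolation=cv2.INTER_CUBIC))
E
```

```text
t 6.4 stand-frame tcp mm [-111.6   50.7   84.1] F [-0.3  0.5 -0.2] w 0.0
F stand [-0.1  0.6 -0.2]
(-107, 22, 85) offset units [ 0.031  0.191 -0.007]
turn -0.0
```

View pics/s8.png

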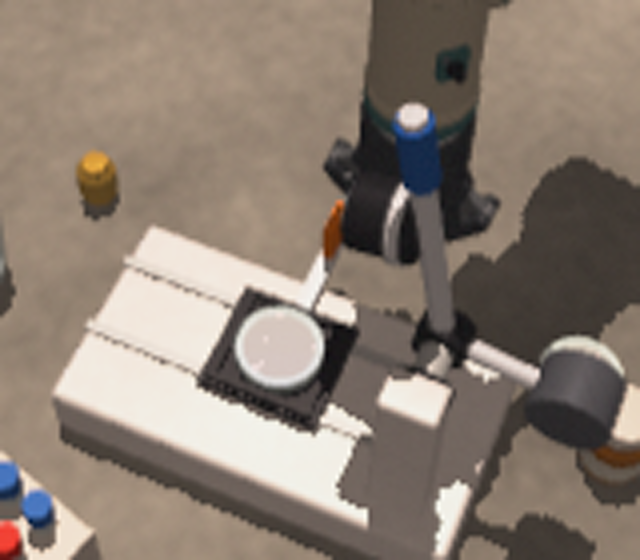

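View pics/t8.png

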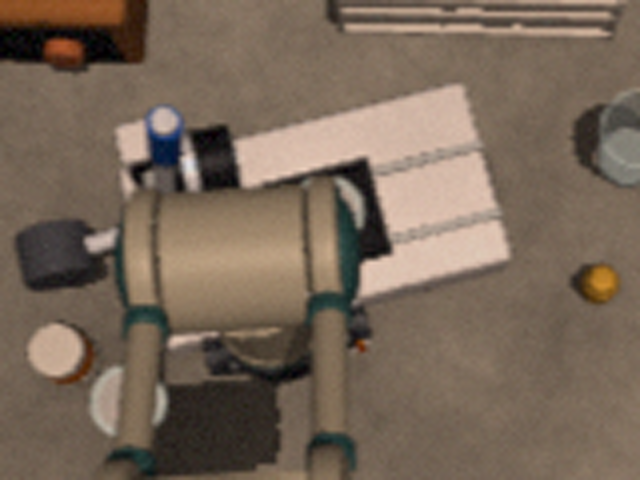

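Request:
{"op": "apply_moves", "data": {"gripper": [0,0,0,0,0], "offset": [[0.03,0.05,0],[0.03,0.1,0],[0.03,0.15,0],[0.03,0.2,0],[0.03,0.22,0]], "turn": [0,0,0,0,0]}}

```text
time_s: 6.92
position: [0.5375, 0.0885, 0.0876]
orientation: [180.0, -0.1, 15.2]
force: [0.8, 1.7, 1.8]
gripper_width: 0.0001
```

Request:
{"op": "apply_moves", "data": {"gripper": [0,0,0,0,0], "offset": [[0,0.03,0],[0,0.06,0],[0,0.09,0],[0,0.12,0],[0,0.15,0]], "turn": [0,0,0,0,0]}}

```text
time_s: 7.33
position: [0.5427, 0.0677, 0.0869]
orientation: [-180.0, -0.0, 15.2]
force: [-0.5, 2.3, 0.6]
gripper_width: 0.0
```

```bash
python3 - <<'E'
from h import *
import cv2
off([(-107,-61,85)])
a=camera("scene")["pixels"][:,:,::-1]
x=cv2.resize(a[160:300,180:340],None,fx=4,fy=4,interpolation=cv2.INTER_CUBIC)
cv2.imwrite("pics/s9.png",x)
E
```

```text
t 7.3333 stand-frame tcp mm [-106.    -5.2   86.9] F [-0.5  2.3  0.6] w 0.0
F stand [0.1 2.3 0.6]
(-107, -61, 85) offset units [-0.006  0.372  0.013]
turn 0.0
```

View pics/s9.png

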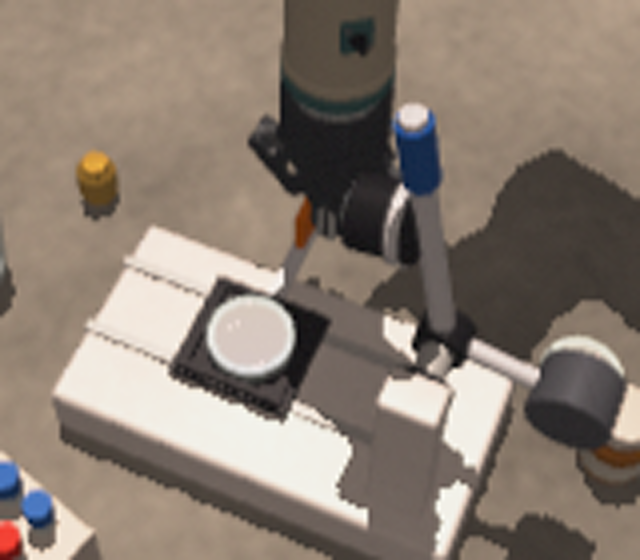

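Request:
{"op": "apply_moves", "data": {"gripper": [0,0,0,0,0], "offset": [[0,0.04,0],[0,0.08,0],[0,0.12,0],[0,0.16,0],[0,0.2,0]], "turn": [0,0,0,0,0]}}

```text
time_s: 7.8
position: [0.5506, 0.0384, 0.0868]
orientation: [-180.0, 0.0, 15.2]
force: [1.4, 3.2, 0.5]
gripper_width: 0.0003
```

Request:
{"op": "apply_moves", "data": {"gripper": [0,0,0,0,0], "offset": [[0,0.03,0],[0,0.06,0],[0,0.09,0],[0,0.12,0],[0,0.15,0]], "turn": [0,0,0,0,0]}}

```text
time_s: 8.22
position: [0.5563, 0.0169, 0.0868]
orientation: [-180.0, 0.0, 15.2]
force: [0.3, 2.1, -0.6]
gripper_width: 0.0001
```

```bash
python3 - <<'E'
from h import *
off([(-107,-61,85)])
E
```

```text
t 8.2167 stand-frame tcp mm [-106.3  -57.8   86.8] F [ 0.3  2.1 -0.6] w 0.0001
F stand [ 0.8  2.  -0.6]
(-107, -61, 85) offset units [-0.005  0.021  0.012]
turn 0.0
```

Request:
{"op": "apply_moves", "data": {"gripper": [0,0,0,0,0], "offset": [[0,0.015,0],[0,0.03,0],[0,0.045,0],[0,0.055,0],[0,0.06,0]], "turn": [0,0,0,0,0]}}

```text
time_s: 8.63
position: [0.5577, 0.0118, 0.0869]
orientation: [-179.6, 0.0, 15.1]
force: [-0.1, 13.5, 1.9]
gripper_width: 0.0
```

Request:
{"op": "apply_moves", "data": {"gripper": [0,0,0,0,0], "offset": [[0,0.0,0],[0,-0.05,0],[0,-0.12,0],[-0.2,-0.15,0],[-0.4,-0.15,0]], "turn": [0,0,0,0,0]}}

```text
time_s: 9.05
position: [0.4947, 0.0152, 0.0867]
orientation: [180.0, 0.0, 15.4]
force: [-0.7, 1.0, 0.7]
gripper_width: 0.0
```

Request:
{"op": "apply_moves", "data": {"gripper": [0,0,0,0,0], "offset": [[-0.2,0,-0.1],[-0.4,0,-0.25],[-0.6,0,-0.5],[-0.7,0,-0.75],[-0.8,0,-0.9]], "turn": [0,0,0,0,0]}}

```text
time_s: 9.47
position: [0.3776, -0.0173, 0.2242]
orientation: [179.9, -0.0, 15.2]
force: [0.1, -0.7, 0.6]
gripper_width: -0.0
```

Request:
{"op": "apply_moves", "data": {"gripper": [0,0,0,0,0], "offset": [[0,0,0],[0,0,0],[0,0,0],[0,0,0],[0,0,0]], "turn": [0,0,0,0,0]}}

```text
time_s: 9.88
position: [0.3787, -0.0167, 0.2205]
orientation: [-179.9, 0.2, 15.3]
force: [0.5, -0.9, -0.7]
gripper_width: -0.0001
```

```bash
python3 - <<'E'
from h import *
import cv2
off([])
a=camera("scene")["pixels"][:,:,::-1];c=camera("top");b=c["pixels"][:,:,::-1]
x=cv2.resize(a[160:300,150:350],None,fx=4,fy=4,interpolation=cv2.INTER_CUBIC)
cv2.imwrite("pics/s10.png",x);cv2.imwrite("pics/t10.png",cv2.resize(b[100:220,150:350],None,fx=4,fy=4,interpolation=cv2.INTER_CUBIC))
s=np.load("stand.npy")
for t in (72,80):
  for P in ((0,-t,77),(-33-6,-t-39,66),(-101,-t,99)): print(t,P,(proj(c,S2W(s,P))-[150,100])*4)
E
```

```text
t 9.8833 stand-frame tcp mm [-286.4  -43.6  220.5] F [ 0.5 -0.9 -0.7] w -0.0001
F stand [ 0.2 -1.  -0.7]
turn 0.001
72 (0, -72, 77) [410.24763237 187.02054829]
72 (-39, -111, 66) [468.08730161 224.42850958]
72 (-101, -72, 99) [440.60352898 300.71385936]
80 (0, -80, 77) [419.80406493 184.72447718]
80 (-39, -119, 66) [477.57730595 222.13665456]
80 (-101, -80, 99) [450.46170294 298.31653988]
```

View pics/s10.png

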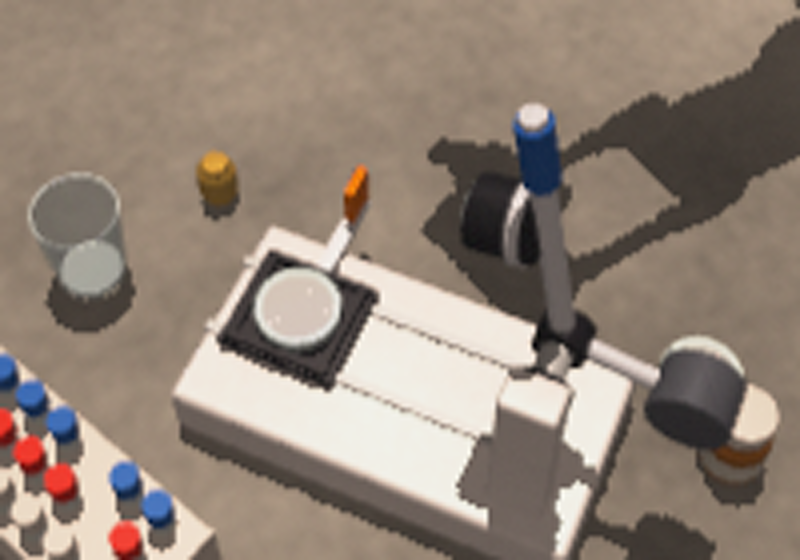

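View pics/t10.png

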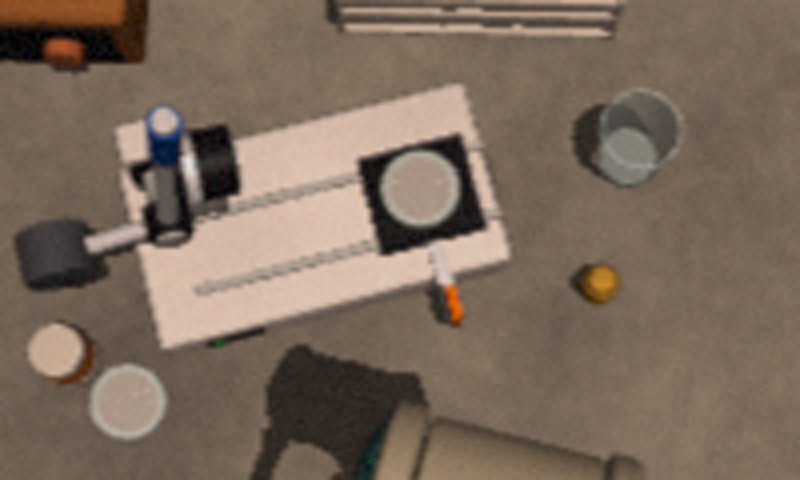

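```bash
python3 -c "
from bench import arm
print(arm.job_done())"
```

```text
the job is handed in; nothing more can be done
None
```

The lamp arm is raised, the carriage is out at its end stop with the dish still in its seat, and I handed the job in at about 10 s of the 48 s. No verdict was reported.

**Lamp arm, not pushed strictly from below:** the moves only let the tool shift and turn about its vertical axis, so a tilted finger could not go under the sleeve. I pressed the shut fingertips against the robot-side face of the blue sleeve, at about 12–15 N. I then carried it up along its arc by friction, past the balance point. The arm went over by itself once I pulled back. Nothing was gripped.

**Carriage:** I pushed the orange tab's +y face at about 2–3 N. The force then rose to 13.5 N at the end stop, and I backed off.

**Last checks:**
- **Lamp arm:** it stood at the upper stop, in the same place in several pictures.
- **Carriage:** in the top view the dish centre was at pixel (421, 188), and 80 mm of travel predicts (420, 185).
- **Dish:** it looked flat and centred in its seat, and the robot stayed clear of it.
- **Bystanders:** the beaker, objective, jar and spare dish looked unmoved. I did not look again at the mouse and slide box, which the arm stayed well clear of.
- **Robot:** it stood clear of everything, with the force reading at noise level.
- **Stand fit:** the corner marks disagreed with the fitted stand position by up to about 2.6 pixels (about 1 cm or less). The contacts still came within a few mm of where I expected.

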